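# Centre-punch the drill spot of a cooler bracket

### The job

Take the spring-loaded centre punch out of its wooden block, put its nose into the guide bush of the drilling template and press it straight down on the bracket sheet until its hidden spring snaps, but no harder: do not drive the punch on to its stop, and do not let it snap anywhere else. Then stand the punch back in its block, fully home and upright, and leave the other things on the bench alone.

Things in the scene. Friction and masses are not known exactly. Their poses are not given: they have to be found in the camera images.
- punch_grip (a point): Centre of the loose steel centre punch's square barrel (18 x 18 mm, 62 mm long; 10 mm cap above); z up the punch, x, y normal to the flats. Below the barrel's flat shoulder (31 mm below this point): sleeve 9 mm diameter, 25 mm long, then the sprung nose, 6 mm diameter, 12 mm. 0.15 kg. Grip it firmly (40 N or more) or it slips when pressed. It starts upright in the block, shoulder on the top.
- punch_tip (a point): Conical tip of the nose, on the punch's axis, 68 mm below punch_grip while the nose is out. Pressed, the nose slides in: the push climbs from about 6 N to about 12 N at 2 to 3 mm, then the spring trips and the push falls away to about 4 N at 6 to 7 mm; at 8 mm there is a hard stop, which must not be reached (7.8 mm at most). It has snapped when in by 4.5 mm. Let go, it springs out again.
- holder: Fixed wooden block, 60 x 60 x 45 mm, with one upright hole in the middle of its top, 13 mm diameter, 42 mm deep. The punch's sleeve goes in and its shoulder rests on the top. Origin under its centre, z up; top 45 mm above the origin.
- jig: Fixed jig: pine base 130 x 100 x 18 mm, on it the aluminium bracket sheet, above it an aluminium template plate 84 x 88 x 8 mm on brass pillars (top 39 mm above the bench, corner nuts 45 mm) with a steel guide bush. Origin under the base's centre, z up. The punch must not press on jig or sheet with more than 25 N.
- spot (a point): Centre of the mouth of the steel guide bush, the place to punch: 15 mm along the jig's x from its origin, 47 mm above the bench. Ring of 22 mm outer, 11.5 mm inner diameter, 8 mm above the template; the bore goes on through the template. The sheet's thickness is unknown: its face lies 17 to 27 mm below this point, not measured, so feel for it.
- fan: loose black cooling fan, 80 x 80 x 25 mm, lying flat; bystander; origin under its centre
- heatsink: loose finned aluminium heat sink, 60 x 60 x 30 mm; bystander; origin under its centre
- meter: loose black panel meter, 26 x 48 x 21 mm; bystander; origin under its centre
- thermometer: loose white display thermometer, 30 x 50 x 16 mm; bystander; origin under its centre
- terminals: loose black screw terminal strip, 95 x 22 x 17 mm; bystander; origin under its centre
- screwdriver: loose screwdriver, 180 mm long, lying along its x; bystander
- screw_jar: loose clear jar with grey lid, 56 mm diameter, 60 mm tall; bystander; origin under its centre
- rocker: loose black rocker switch, 30 x 22 x 24 mm; bystander; origin under its centre
Mind the look-alikes: they are no part of the job. What is shaped like the jig but purple is not meant. Leave any purple look-alike of the holder alone.

How it is judged:
On the way, in this order (a step that is already met when the one before it is completed fails the run):
1. the punch is drawn out of its block (z of punch_grip in the frame of holder above 0.115 m), for 0.1 s.
2. the punch snaps in the bush: tip within 2.5 mm of its axis and 12 mm below its mouth, upright within 0.12 rad, nose in by 4.5 mm (z of punch_tip in the frame of punch_grip above -0.0635 m and horizontal distance between punch_tip and spot below 0.0025 m and z of punch_tip in the frame of spot below -0.012 m and angle between punch_grip's own z axis and vertical below 0.12 rad), for 0.05 s.
At the end, for the whole second after the job is handed in: The punch has snapped once or more in the guide bush and stands, at rest and released, in its block: within 5 mm of the hole's axis, its shoulder within 3 mm of the block's top, upright within 0.08 rad (horizontal distance between punch_grip and holder below 0.005 m and z of punch_grip in the frame of holder below 0.079 m and angle between punch_grip's own z axis and vertical below 0.08 rad and linear speed of punch below 0.02 m/s); the robot touches nothing.
It fails at once if the punch is driven on to its stop (nose in by more than 7.8 mm) (z of punch_tip in the frame of punch_grip above -0.0602 m).
It fails at once if the punch presses on the jig or its sheet with more than 25 N (contact force between punch and jig above 25 N).
It fails at once if the punch snaps away from the guide bush (more than 10 mm from its axis) (z of punch_tip in the frame of punch_grip above -0.0635 m and horizontal distance between punch_tip and spot above 0.01 m).
It fails at once if a bystander is moved by more than 20 mm (distance of any of fan, heatsink, meter, thermometer, terminals, screwdriver, screw_jar, rocker from where it was at the start of the episode above 0.02 m).
It also fails if it takes over 61 s, if anything falls off the work surface, if the arm or the gripper's body presses on something with over 40 N, if the wrist force passes 120 N, or if a joint passes its speed limit or range.

### The arm

A 6-joint arm with a two-finger parallel gripper is mounted at the origin on the work surface. World frame = base frame: x ahead of the robot, y to its left, z up, the work surface at z = 0. Lengths are in m, angles in rad, forces in N, time in s.
With the tool pointing down it reaches from about 0.2 to 0.875 m from the base axis. Payload 3.4 kg.
Tool frame: the origin (TCP) lies on the centre line of the jaws, within the pads' length; the fingertips stand 14 mm ahead of it and the grasp point (between the pads) lies 5 mm behind it (ctrl.tips_ahead is the z of the fingertips in the tool frame, in m); z points along the fingers, y is the direction in which the jaws open and shut (so a half turn about z gives the same grasp; the last joint's range is limited). The gripper opens to 94 mm and grips with 3 to 60 N. Pads are 16 mm wide; open, the fingers measure 119 mm over their backs; the gripper's body (75 mm by 177 mm) begins 78 mm behind the grasp point.
Start: joints at [-1.355, 0.276, 1.505, -0, 1.361, -0.121], TCP at [0.19, -0.543, 0.219] pointing down, gripper open.
Joint ranges: [-2.89, 2.89], [-0.75, 2.08], [0.22, 2.7], [-1.18, 4.32], [0.11, 2.71], [-2.7, 2.7]. Speed limits (rad/s): [2.57, 2.57, 3.14, 3.14, 3.14, 3.14].

### API

Orientations are given as a rotation vector (axis times angle).
In Python, from rig import observe, vision, ctrl gives the robot as it stands.
- The arm moves only by the tool play_rows, never from a script. Its argument "plan" is one flat list of numbers, 7 for each row, row after row: the shift along the tool's x, y, z in units of 50 mm (1.0 is 50 mm), then the turn, a rotation vector about the tool's x, y, z in units of 6 degrees (1.0 is 6 degrees), then the opening, from 0 (shut) to 1 (fully open). In form: [dx, dy, dz, rx, ry, rz, hand, dx, dy, dz, rx, ry, rz, hand, ...]. A call has 1 to 20 rows; each row shifts and turns the commanded pose from where the row before left it, along the tool's axes as they then stand; what a row does not reach is not made up. A row lasts 1/8 s, in which the tool goes at most 62.5 mm and 10.7 degrees, less where a joint would pass 70% of its speed; a pose out of reach is approached as far as the arm can. A call is refused whole if a number of a shift passes 1 or a number of a turn 1, either way. A call with a gripper value outside its range is refused whole. The fingers move at their own pace and stop on an object; the grip force is fixed at half the most. Time passes only in rows, so rows that do not move let the fingers close. It gives the time, the measured TCP pose, the force and the opening at its end, in the units of the state.
- observe(): the state, without advancing time (a new reading comes with each control period).
- vision.camera(name): name is "scene" or "top"; returns a dict with "pixels" (420x560x3 uint8, red, green, blue), "mtx" (3x3 intrinsics, pixels), "k1" (the pictures are not rectified: a ray, as slopes to the right and down, at radius r is drawn at 1 + k1 r^2 times it, then the intrinsics apply), "R" (3x3) and "t" (3): a world point X has camera coordinates R X + t. Camera axes: x right, y down, z forward; pixel columns grow to the right and rows downward; lengths in m; the calibration is good to about 2 mm. A picture is of the moment at which its call begins. There is no depth.
- ctrl.finish_job(): hands the job in, once; it reports no verdict.
The state is a dict: "t": time; "q": joint angles; "qd": joint speeds; "tau": joint torques, N m; "position": TCP position; "ee_rot": TCP orientation; "wrist_force": force on the tool from outside, world axes, zero at the start; "wrist_torque": the same for the moment, N m; "grip_width": finger opening in m.
Only numpy, scipy, OpenCV 4.12 (cv2) and the standard library are available. Lean on these libraries where they do the work, as an engineer would, in place of code of your own. Each camera call takes 0.05 s, during which the arm holds its last target.

## Working session

There is one attempt and no reset: what is moved stays moved. The work goes in short steps, Python scripts to look and compute and a tool call to move; the robot and the scene stay as the last step left them, time stands still between calls to the robot, and variables do not carry over. Pictures are saved under pics/ and viewed, and the job is handed in when it is done.

Besides the shell and the picture viewer there is one more tool, called after ">>>" by a JSON object that holds its "name" and its "arguments", one argument or row to a line. play_rows: Moves the arm, as the interface text tells. Its arguments: {"type":"object","properties":{"plan":{"type":"array","items":{"type":"number"}}},"required":["plan"]}

```bash
mkdir -p pics; ls; python3 - <<'E'
from rig import observe, vision, ctrl
import cv2,numpy as np
for n in("scene","top"):
    c=vision.camera(n); cv2.imwrite(f"pics/{n}0.png",c["pixels"][:,:,::-1]); np.savez(f"{n}0.npz",**c)
    print(n,c["mtx"],c["k1"],c["R"],c["t"], -c["R"].T@c["t"])
print(observe(),ctrl.tips_ahead)
E
```

```text
pics
scene [[504.16800818   0.         288.48609589]
 [  0.         504.16800818 210.95922787]
 [  0.           0.           1.        ]] -0.11584726035641983 [[ 0.1908949   0.98145578  0.01742695]
 [ 0.78428059 -0.14181958 -0.60397943]
 [-0.59030762  0.12896421 -0.79680935]] [-0.14029419 -0.4104172   1.54717439] [ 1.26197252 -0.12004278  0.98736438]
top [[383.82807102   0.         281.54723553]
 [  0.         383.82807102 216.85202701]
 [  0.           0.           1.        ]] -0.06193010625756924 [[-2.37923780e-02 -9.99703337e-01 -5.21165577e-03]
 [-9.80974279e-01  2.43507233e-02 -1.92604533e-01]
 [ 1.92674302e-01  5.29980409e-04 -9.81262622e-01]] [0.03436334 0.56977924 1.02719971] [0.36184138 0.01993421 1.11787383]
{'t': 0.1, 'q': array([-1.35497593e+00,  2.76522118e-01,  1.50597028e+00, -2.33455413e-05,
        1.36066990e+00, -1.21014412e-01]), 'qd': array([ 0.00108135, -0.00077844, -0.00259554, -0.00132606, -0.00039317,
        0.00108802]), 'tau': array([ 2.18500456e-03, -4.05452836e+01, -2.37779260e+01,  7.02949706e-02,
        2.99277948e-02, -4.41280361e-05]), 'position': array([ 0.18991773, -0.54224163,  0.21871115]), 'ee_rot': array([-3.09559722e+00, -5.26346095e-01,  1.52574550e-04]), 'wrist_force': array([-0.57429576, -0.33530166, -0.17885754]), 'wrist_torque': array([-0.06527607, -0.01879816,  0.0287834 ]), 'grip_width': 0.0940219340242001} 0.014
```

View pics/scene0.png

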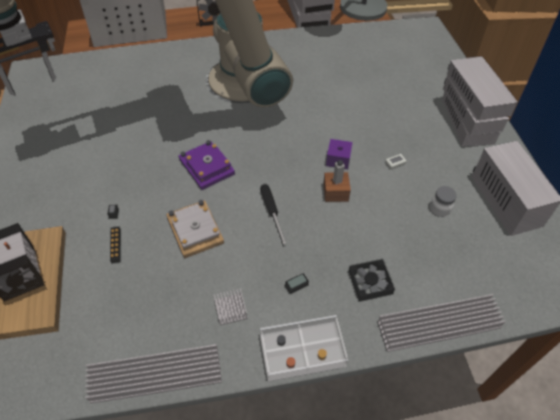

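View pics/top0.png

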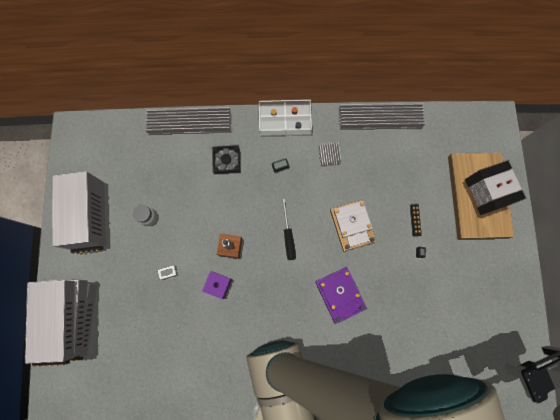

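Candidates in the scene view:
- **Jig:** pine and aluminium at (195,226), purple at (208,162). I choose the pine one.
- **Holder:** brown wood with the punch at (338,185), purple at (340,152). I choose the brown one.

I'll check both choices in close crops.

```bash
python3 - <<'E'
import cv2,numpy as np
s=cv2.imread("pics/scene0.png");t=cv2.imread("pics/top0.png")
def cr(im,u,v,h,z): return cv2.resize(im[v-h:v+h,u-h:u+h],None,fx=z,fy=z,interpolation=cv2.INTER_CUBIC)
a=[cr(s,338,178,30,6),cr(s,195,226,30,6)];b=[cr(t,229,246,30,5),cr(t,353,224,30,5)]
cv2.imwrite("pics/c1.png",np.hstack(a)); cv2.imwrite("pics/c2.png",np.hstack(b))
E
```

```text
(no output)
```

View pics/c1.png

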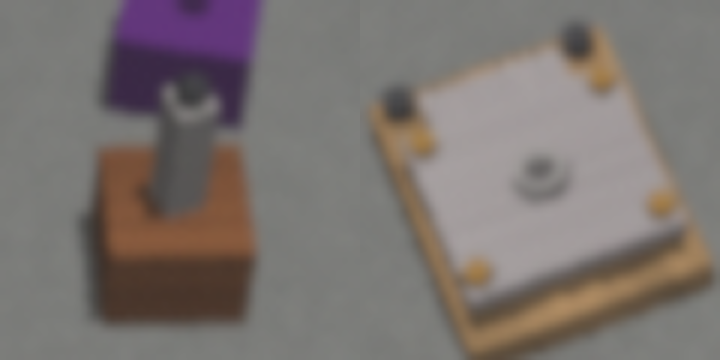

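View pics/c2.png

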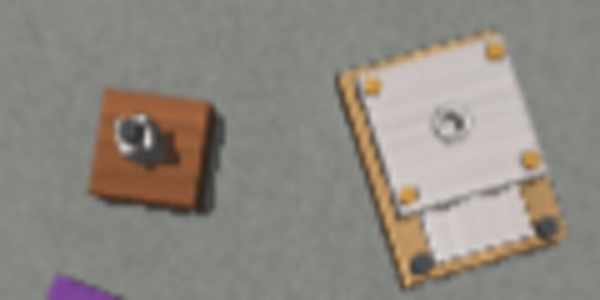

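The crops confirm both: the brown block holds the square punch with its cap, and the pine jig has an aluminium template and steel bush. Next I measure.

```bash
cat > h.py <<'E'
import cv2,numpy as np
def und(c,u,v):
    K=c["mtx"];d=np.array([(u-K[0,2])/K[0,0],(v-K[1,2])/K[1,1]])
    r=np.linalg.norm(d);x=r
    for _ in range(30): x=r/(1+float(c["k1"])*x*x)
    return d*(x/r if r>0 else 1)
def ray(c,u,v):
    d=c["R"].T@np.append(und(c,u,v),1); return -c["R"].T@c["t"], d/np.linalg.norm(d)
def plane(c,u,v,z):
    o,d=ray(c,u,v); return o+d*(z-o[2])/d[2]
def proj(c,X):
    p=c["R"]@np.asarray(X,float)+c["t"]; s=p[:2]/p[2]; s=s*(1+float(c["k1"])*(s@s)); return s*[c["mtx"][0,0],c["mtx"][1,1]]+c["mtx"][:2,2]
def tri(ca,a,cb,b):
    o1,d1=ray(ca,*a);o2,d2=ray(cb,*b)
    M=np.stack([d1,-d2],1);s=np.linalg.lstsq(M,o2-o1,rcond=None)[0]
    p,q=o1+s[0]*d1,o2+s[1]*d2; return (p+q)/2,np.linalg.norm(p-q)
def crop(im,u,v,h,z): return cv2.resize(im[v-h:v+h,u-h:u+h],None,fx=z,fy=z,interpolation=cv2.INTER_CUBIC)
E
python3 - <<'E'
from h import *
S=dict(np.load("scene0.npz"));T=dict(np.load("top0.npz"))
for n,c,jc,hc in(("S",S,(195,226),(338,180)),("T",T,(353,224),(229,246))):
    im=c["pixels"]; hsv=cv2.cvtColor(im,cv2.COLOR_RGB2HSV)
    print(n,"jig hsv samples")
    m=cv2.inRange(hsv,(12,130,120),(28,255,255)); 
    x,y=jc; w=np.zeros_like(m);w[y-32:y+32,x-32:x+32]=255
    k,l,st,ce=cv2.connectedComponentsWithStats(m&w)
    for i in range(1,k):
        if st[i,4]>=4: print(" orange",ce[i].round(2),st[i,4],plane(c,*ce[i],.045).round(4))
    x,y=hc; w=np.zeros_like(m);w[y-32:y+32,x-32:x+32]=255
    m=cv2.inRange(hsv,(3,90,60),(16,255,255))&w
    k,l,st,ce=cv2.connectedComponentsWithStats(m)
    for i in range(1,k):
        if st[i,4]>=20: print(" brown",ce[i].round(2),st[i])
v=np.hstack([crop(S["pixels"],195,226,12,16),crop(T["pixels"],353,219,12,16)])[:,:,::-1]
cv2.imwrite("pics/b.png",v)
v=np.hstack([crop(S["pixels"],338,178,25,15),])[:,:,::-1];cv2.imwrite("pics/p1.png",v[:600])
v=np.hstack([crop(T["pixels"],229,246,18,16),])[:,:,::-1];cv2.imwrite("pics/p2.png",v)
E
```

```text
S jig hsv samples
 brown [336.34 187.74] [325 173  25  28 543]
T jig hsv samples
 orange [361.5 204. ] 6 [ 0.6044 -0.21    0.045 ]
 orange [337. 211.] 5 [ 0.5856 -0.1384  0.045 ]
 orange [368.5 225.5] 4 [ 0.5413 -0.2259  0.045 ]
 orange [344.17 232.83] 6 [ 0.5221 -0.1554  0.045 ]
 brown [229.06 245.83] [217 234  25  24 401]
```

View pics/b.png

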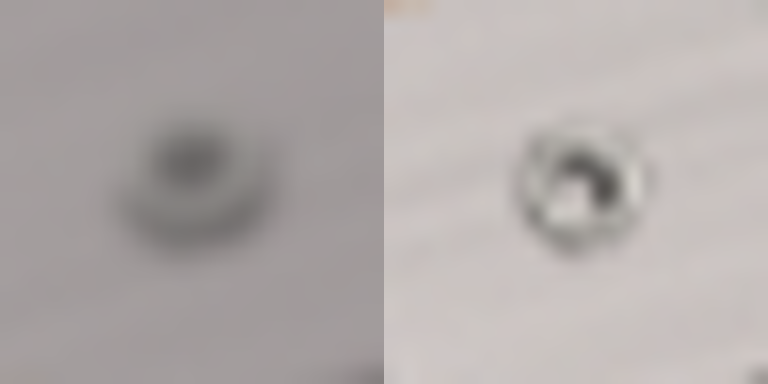

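View pics/p1.png

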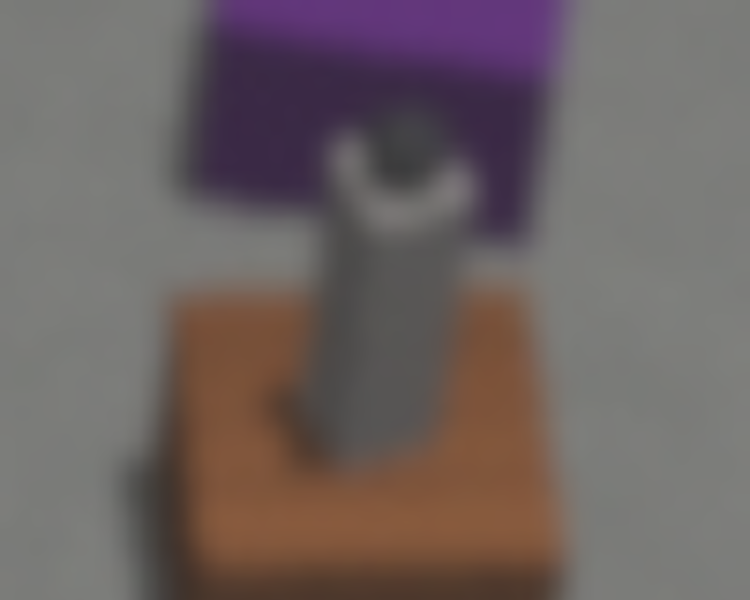

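View pics/p2.png

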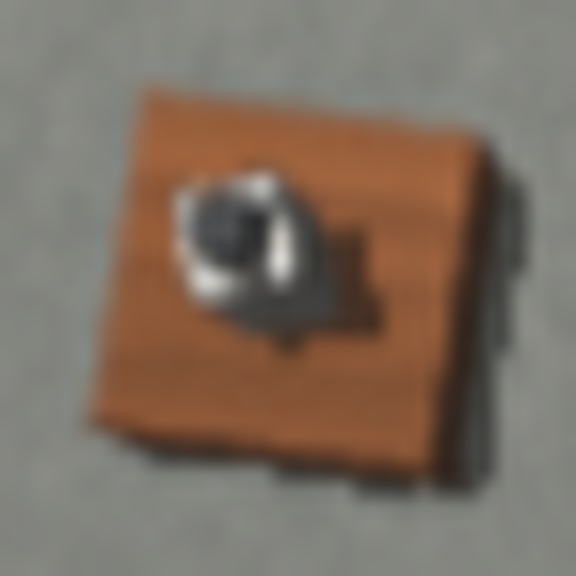

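```bash
python3 - <<'E'
from h import *
S=dict(np.load("scene0.npz"));T=dict(np.load("top0.npz"))
def px(u,v,h,z,x,y): return u-h+(x+.5)/z-.5, v-h+(y+.5)/z-.5
P=[plane(T,*px(229,246,18,16,x,y),.045) for x,y in((145,90),(487,135),(435,470),(95,430))]
Q=[plane(S,*px(338,178,25,15,x,y),.045) for x,y in((172,297),(530,292),(563,565),(200,575))]
for n,A in(("T",P),("S",Q)):
    A=np.array(A);print(n,A.mean(0).round(4),[np.linalg.norm(A[i]-A[i-1]).round(4) for i in range(4)],[np.degrees(np.arctan2(*(A[i]-A[i-1])[1::-1])).round(1) for i in range(4)])
# cap/barrel top
a=px(229,246,18,16,230,228);b=px(338,178,25,15,408,125)
print("captop z.117 T",plane(T,*a,.117).round(4),"S",plane(S,*b,.117).round(4),tri(S,b,T,a))
B=np.array([plane(T,*px(229,246,18,16,x,y),.107) for x,y in((178,190),(270,172),(297,282),(210,307))])
print("barrel top",B.mean(0).round(4),[np.linalg.norm(B[i]-B[i-1]).round(4) for i in range(4)],[np.degrees(np.arctan2(*(B[i]-B[i-1])[1::-1])).round(1) for i in range(4)])
b1=plane(S,*px(338,178,25,15,330,470),.045);b2=plane(S,*px(338,178,25,15,435,440),.045);b0=plane(S,*px(338,178,25,15,305,400),.045)
print("barrel bottom edge S",b1,b2,b0,np.degrees(np.arctan2(*(b2-b1)[1::-1])),np.linalg.norm(b2-b1))
a=px(353,219,12,16,583-384,188);b=px(195,226,12,16,192,160)
print("bush T",plane(T,*a,.047).round(4),"S",plane(S,*b,.047).round(4),tri(S,b,T,a), a,b)
n=np.array([[ 0.6044,-0.21],[0.5856,-0.1384],[0.5413,-0.2259],[0.5221,-0.1554]]);print(n.mean(0),n[0]-n[1],n[0]-n[2])
E
```

```text
T [0.4953 0.1712 0.045 ] [np.float64(0.0606), np.float64(0.0614), np.float64(0.0597), np.float64(0.0603)] [np.float64(-8.0), np.float64(-98.9), np.float64(171.0), np.float64(82.0)]
S [0.4948 0.1676 0.045 ] [np.float64(0.0599), np.float64(0.0601), np.float64(0.0591), np.float64(0.0593)] [np.float64(170.8), np.float64(81.1), np.float64(-10.0), np.float64(-98.1)]
captop z.117 T [0.4953 0.171  0.117 ] S [0.4934 0.1679 0.117 ] (array([0.49473411, 0.16908972, 0.1185078 ]), np.float64(0.0033725720282018995))
barrel top [0.4949 0.171  0.107 ] [np.float64(0.0204), np.float64(0.0156), np.float64(0.019), np.float64(0.0149)] [np.float64(15.4), np.float64(-80.2), np.float64(-166.2), np.float64(104.8)]
barrel bottom edge S [0.50205628 0.1596228  0.045     ] [0.49881826 0.17826661 0.045     ] [0.48665832 0.15926929 0.045     ] 99.85272963973813 0.01892290499002996
bush T [ 0.5629 -0.1825  0.047 ] S [ 0.5625 -0.1872  0.047 ] (array([ 0.56277656, -0.18492898,  0.04663926]), np.float64(0.004701492432719681)) (352.96875, 218.28125) (194.53125, 223.53125)
[ 0.56335  -0.182425] [ 0.0188 -0.0716] [0.0631 0.0159]
```

```bash
cat >> h.py <<'E'
from scipy.spatial.transform import Rotation as Ro
def st():
    from rig import observe
    o=observe(); R=Ro.from_rotvec(o["ee_rot"]).as_matrix()
    print("t",round(o["t"],2),"p",o["position"].round(4),"F",o["wrist_force"].round(2),"M",o["wrist_torque"].round(2),"w",round(o["grip_width"],4),"xaxis yaw",np.degrees(np.arctan2(R[1,0],R[0,0])).round(2),"yaxis yaw",np.degrees(np.arctan2(R[1,1],R[0,1])).round(2),"z",R[:,2].round(4),"q6",o["q"][5].round(3))
    return o,R
def go(X):
    o,R=st(); print("tool shift in units",(R.T@(np.asarray(X)-o["position"])/.05).round(3))
E
python3 -c "
from h import *
go([.495,.170,.219])"
```

```text
t 0.1 p [ 0.1899 -0.5422  0.2187] F [-0.57 -0.34 -0.18] M [-0.07 -0.02  0.03] w 0.094 xaxis yaw 19.3 yaxis yaw -70.7 z [-4.0e-04  1.5e-03 -1.0e+00] q6 -0.121
tool shift in units [ 10.467 -11.428   0.014]
```

>>> {"name": "play_rows", "arguments": {
  "plan": [0, 0, 0, 0, 0, 0.6, 1, 0, 0, 0, 0, 0, 0.6, 1, 0, 0, 0, 0, 0, 0, 1]
}}

```text
t: 0.48
position: [0.19, -0.5425, 0.2191]
ee_rot: [-3.123, -0.332, 0.0]
wrist_force: [0.2, -0.1, -0.2]
grip_width: 0.0937
```

```bash
python3 -c "
from h import *
go([.495,.170,.219])"
```

```text
t 0.47 p [ 0.19   -0.5425  0.2191] F [ 0.21 -0.14 -0.2 ] M [-0.04  0.02 -0.04] w 0.0937 xaxis yaw 12.14 yaxis yaw -77.86 z [-2.e-04  9.e-04 -1.e+00] q6 0.004
tool shift in units [ 8.9610e+00 -1.2647e+01  1.2000e-02]
```

>>> {"name": "play_rows", "arguments": {
  "plan": [0.6, -0.84, 0, 0, 0, 0, 1, 0.6, -0.84, 0, 0, 0, 0, 1, 0.6, -0.84, 0, 0, 0, 0, 1, 0.6, -0.84, 0, 0, 0, 0, 1, 0.6, -0.84, 0, 0, 0, 0, 1, 0.6, -0.84, 0, 0, 0, 0, 1, 0.6, -0.84, 0, 0, 0, 0, 1, 0.6, -0.84, 0, 0, 0, 0, 1, 0.6, -0.84, 0, 0, 0, 0, 1, 0.6, -0.84, 0, 0, 0, 0, 1, 0.6, -0.84, 0, 0, 0, 0, 1, 0.6, -0.84, 0, 0, 0, 0, 1, 0.6, -0.84, 0, 0, 0, 0, 1, 0.6, -0.84, 0, 0, 0, 0, 1, 0.6, -0.84, 0, 0, 0, 0, 1, 0, 0, 0, 0, 0, 0, 1, 0, 0, 0, 0, 0, 0, 1]
}}

```text
t: 2.6
position: [0.4973, 0.1672, 0.219]
ee_rot: [3.123, 0.333, -0.002]
wrist_force: [-0.4, -0.1, -1.4]
grip_width: 0.094
```

```bash
cat >> h.py <<'E'
def snap(tag,uv,h=30,z=9):
    from rig import vision
    for n in uv:
        c=vision.camera(n); np.savez(f"{n}{tag}.npz",**c); cv2.imwrite(f"pics/{n}{tag}.png",crop(c["pixels"],*uv[n],h,z)[:,:,::-1])
E
python3 -c "
from h import *
go([.495,.170,.071])
snap('1',dict(scene=(338,160)),40,7)"
```

```text
t 2.6 p [0.4973 0.1672 0.219 ] F [-0.37 -0.06 -1.44] M [0.   0.02 0.07] w 0.094 xaxis yaw 12.17 yaxis yaw -77.83 z [-0.0015 -0.0011 -1.    ] q6 1.551
tool shift in units [-0.029 -0.067  2.96 ]
```

View pics/scene1.png

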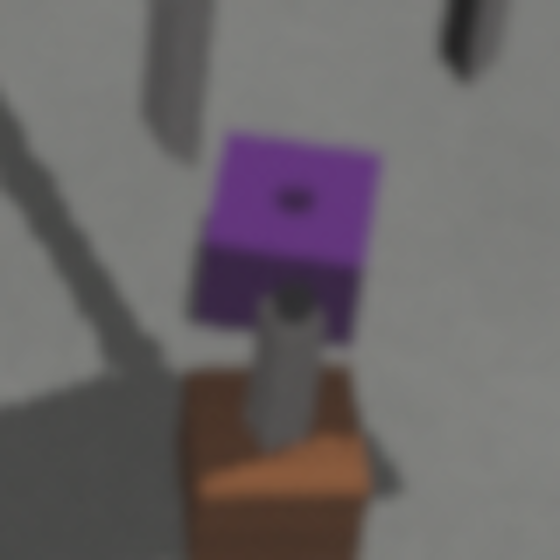

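The fingers at crop (180,140) and (470,60) straddle the punch, whose cap is at (295,297). Descending.

>>> {"name": "play_rows", "arguments": {
  "plan": [-0.03, -0.06, 0, 0, 0, 0, 1, 0, 0, 0.6, 0, 0, 0, 1, 0, 0, 0.6, 0, 0, 0, 1, 0, 0, 0.6, 0, 0, 0, 1, 0, 0, 0.6, 0, 0, 0, 1, 0, 0, 0.4, 0, 0, 0, 1, 0, 0, 0.15, 0, 0, 0, 1, 0, 0, 0, 0, 0, 0, 1]
}}

```text
t: 3.65
position: [0.4958, 0.1697, 0.0721]
ee_rot: [3.124, 0.33, -0.0]
wrist_force: [0.4, -0.8, 0.3]
grip_width: 0.0938
```

```bash
python3 -c "
from h import *
go([.495,.170,.071])
snap('2',dict(scene=(338,175),top=(229,246)),30,9)"
```

```text
t 3.65 p [0.4958 0.1697 0.0721] F [ 0.36 -0.78  0.29] M [ 0.04 -0.02  0.01] w 0.0938 xaxis yaw 12.05 yaxis yaw -77.95 z [-2.e-04 -2.e-04 -1.e+00] q6 1.558
tool shift in units [-0.015 -0.009  0.022]
```

View pics/scene2.png

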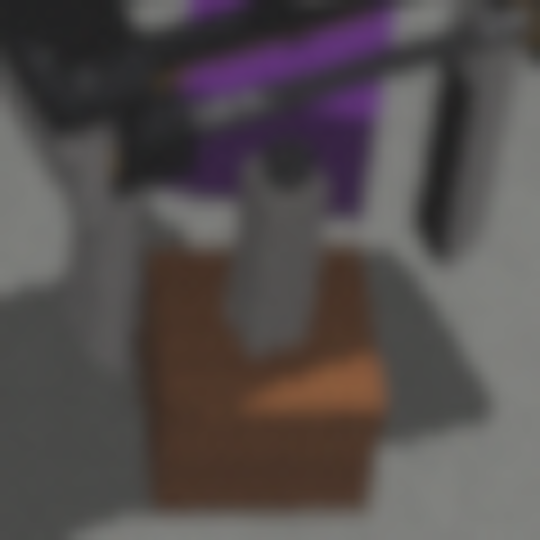

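View pics/top2.png

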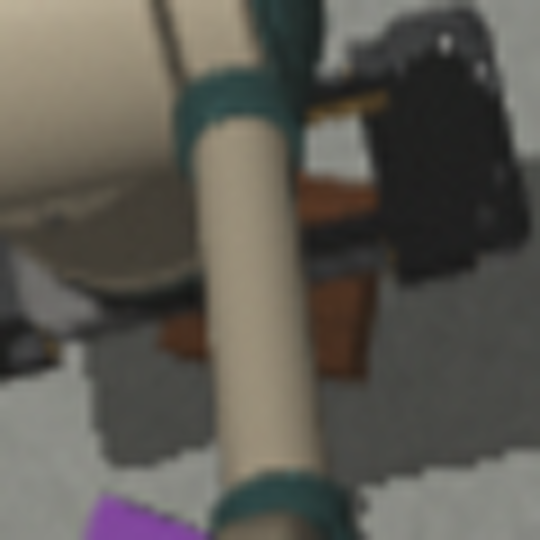

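The punch is centred between the fingers. The arm hides the top view here. I'll close almost to contact, then shut.

>>> {"name": "play_rows", "arguments": {
  "plan": [0, 0, 0.02, 0, 0, 0, 0.26, 0, 0, 0, 0, 0, 0, 0.26, 0, 0, 0, 0, 0, 0, 0.26, 0, 0, 0, 0, 0, 0, 0.26, 0, 0, 0, 0, 0, 0, 0.26, 0, 0, 0, 0, 0, 0, 0.26]
}}

```text
t: 4.5
position: [0.4959, 0.1702, 0.0709]
ee_rot: [3.124, 0.331, -0.0]
wrist_force: [0.4, -0.6, -0.1]
grip_width: 0.0379
```

>>> {"name": "play_rows", "arguments": {
  "plan": [0, 0, 0, 0, 0, 0, 0, 0, 0, 0, 0, 0, 0, 0, 0, 0, 0, 0, 0, 0, 0, 0, 0, 0, 0, 0, 0, 0]
}}

```text
t: 5.0
position: [0.496, 0.1701, 0.071]
ee_rot: [3.124, 0.331, 0.0]
wrist_force: [0.3, -0.3, -0.4]
grip_width: 0.0177
```

```bash
python3 -c "
from h import *
st()
snap('3',dict(scene=(338,175)),30,9)"
```

```text
t 5.0 p [0.496  0.1701 0.071 ] F [ 0.3 -0.3 -0.4] M [-0.11 -0.04 -0.  ] w 0.0177 xaxis yaw 12.1 yaxis yaw -77.9 z [ 3.e-04 -2.e-04 -1.e+00] q6 1.558
```

View pics/scene3.png

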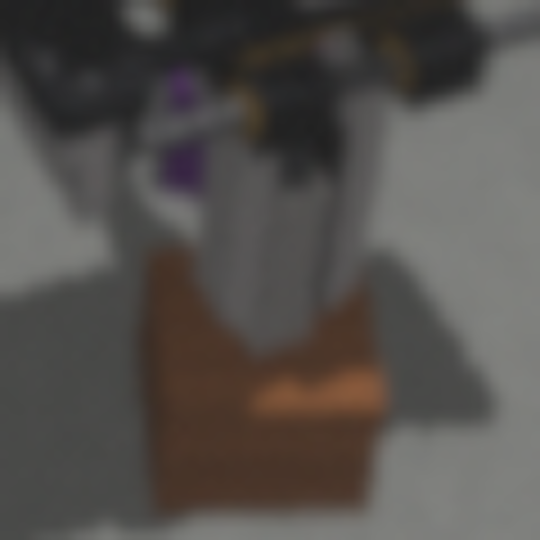

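Gripped at 17.7 mm, square to the flats. Lifting straight up.

>>> {"name": "play_rows", "arguments": {
  "plan": [0, 0, -0.1, 0, 0, 0, 0, 0, 0, -0.3, 0, 0, 0, 0, 0, 0, -0.4, 0, 0, 0, 0, 0, 0, -0.4, 0, 0, 0, 0, 0, 0, -0.4, 0, 0, 0, 0, 0, 0, -0.4, 0, 0, 0, 0, 0, 0, 0, 0, 0, 0, 0, 0, 0, 0, 0, 0, 0, 0]
}}

```text
t: 6.05
position: [0.4954, 0.1701, 0.1707]
ee_rot: [3.124, 0.331, -0.001]
wrist_force: [-0.1, -0.2, -2.4]
grip_width: 0.0177
```

```bash
python3 -c "
from h import *
go([.564,-.185,.171])
snap('4',dict(scene=(338,165),top=(229,246)),30,9)"
```

```text
t 6.05 p [0.4954 0.1701 0.1707] F [-0.15 -0.21 -2.43] M [ 0.03 -0.03 -0.03] w 0.0177 xaxis yaw 12.1 yaxis yaw -77.9 z [-6.e-04 -2.e-04 -1.e+00] q6 1.558
tool shift in units [-1.470e-01  7.233e+00 -5.000e-03]
```

View pics/scene4.png

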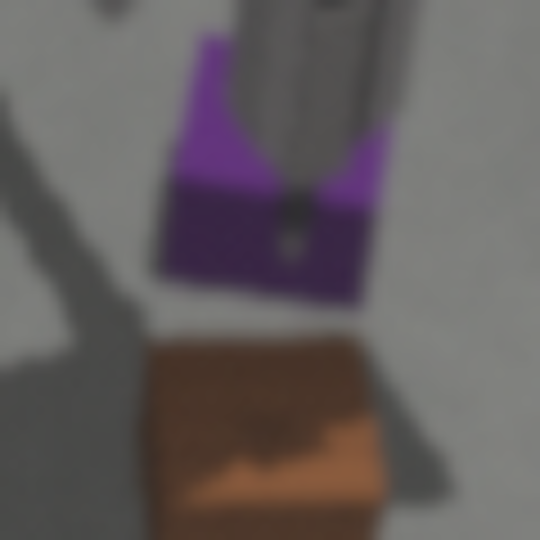

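The punch is out: tip at crop (290,262), empty hole near (270,430). Moving over the bush.

>>> {"name": "play_rows", "arguments": {
  "plan": [0, 0.3, 0, 0, 0, 0, 0, 0, 0.7, 0, 0, 0, 0, 0, -0.02, 0.8, 0, 0, 0, 0, 0, -0.02, 0.8, 0, 0, 0, 0, 0, -0.02, 0.8, 0, 0, 0, 0, 0, -0.02, 0.8, 0, 0, 0, 0, 0, -0.02, 0.8, 0, 0, 0, 0, 0, -0.02, 0.8, 0, 0, 0, 0, 0, -0.02, 0.8, 0, 0, 0, 0, 0, 0, 0.4, 0, 0, 0, 0, 0, 0, 0.23, 0, 0, 0, 0, 0, 0, 0, 0, 0, 0, 0, 0, 0, 0, 0, 0, 0, 0, 0]
}}

```text
t: 7.78
position: [0.5645, -0.1835, 0.1709]
ee_rot: [-3.123, -0.333, 0.001]
wrist_force: [1.1, -0.4, -1.2]
grip_width: 0.018
```

```bash
python3 -c "
from h import *
go([.564,-.185,.130])
snap('5',dict(scene=(195,210)),30,9)"
```

```text
t 7.78 p [ 0.5645 -0.1835  0.1709] F [ 1.06 -0.37 -1.17] M [0.02 0.   0.01] w 0.018 xaxis yaw 12.16 yaxis yaw -77.84 z [-5.e-04  8.e-04 -1.e+00] q6 0.927
tool shift in units [-0.016  0.028  0.819]
```

View pics/scene5.png

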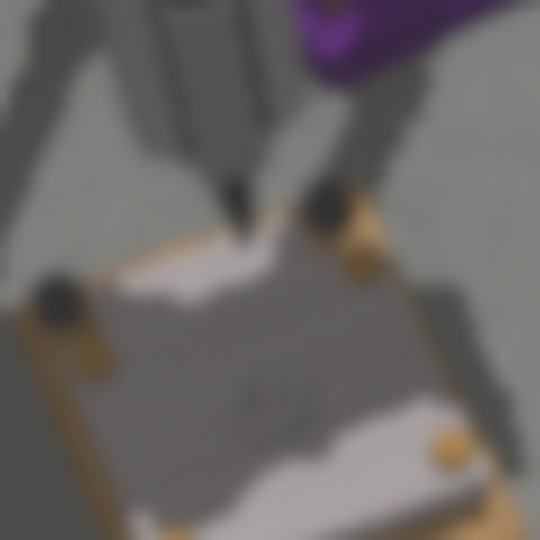

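>>> {"name": "play_rows", "arguments": {
  "plan": [-0.01, 0.03, 0.3, 0, 0, 0, 0, 0, 0, 0.5, 0, 0, 0, 0, 0, 0, 0.2, 0, 0, 0, 0, 0, 0, 0.12, 0, 0, 0, 0, 0, 0, 0, 0, 0, 0, 0, 0, 0, 0, 0, 0, 0, 0]
}}

```text
t: 8.57
position: [0.5652, -0.1865, 0.1156]
ee_rot: [3.123, 0.331, 0.002]
wrist_force: [-0.1, -0.4, -1.7]
grip_width: 0.0181
```

```bash
python3 -c "
from h import *
st()
snap('6',dict(scene=(195,218),top=(353,219)),16,25)
S=dict(np.load('scene6.npz'))
o=st()[0]['position']
for d in(-.06,-.063):
  print(proj(S,[o[0],o[1],o[2]+d]),proj(S,[.5627,-.185,.047]))
"
```

```text
t 8.57 p [ 0.5652 -0.1865  0.1156] F [-0.09 -0.36 -1.71] M [ 0.02 -0.03 -0.01] w 0.0181 xaxis yaw 12.1 yaxis yaw -77.9 z [ 1.3e-03 -7.0e-04 -1.0e+00] q6 0.924
t 8.68 p [ 0.5651 -0.1865  0.1157] F [-0.23 -0.41 -1.56] M [-0.05  0.04 -0.  ] w 0.0179 xaxis yaw 12.09 yaxis yaw -77.91 z [ 1.3e-03 -7.0e-04 -1.0e+00] q6 0.924
[194.42590822 222.18677147] [195.50802691 223.47092828]
[194.5983318  222.95624024] [195.50802691 223.47092828]
```

View pics/scene6.png

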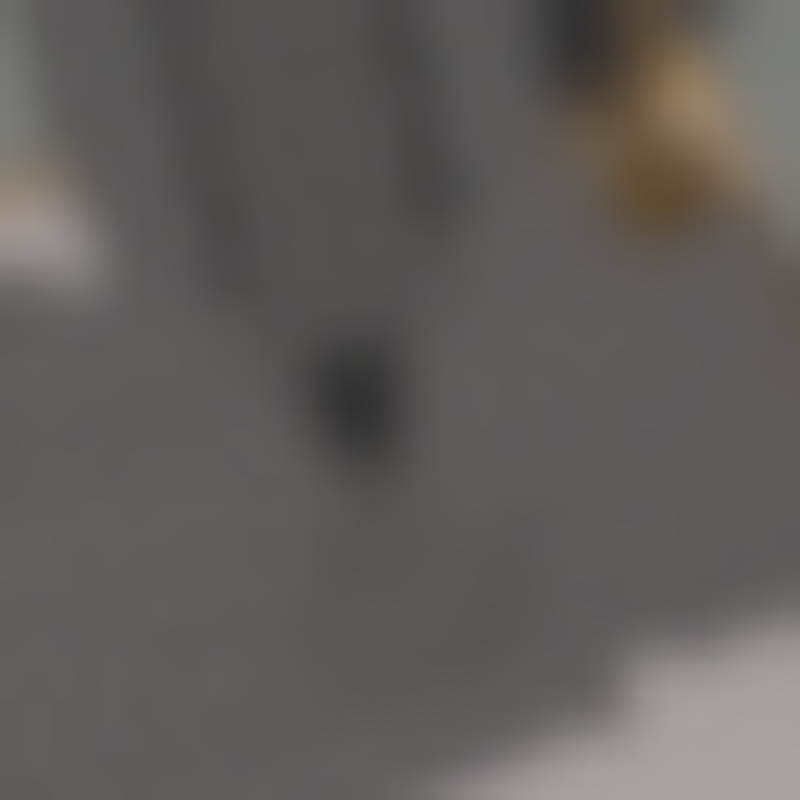

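View pics/top6.png

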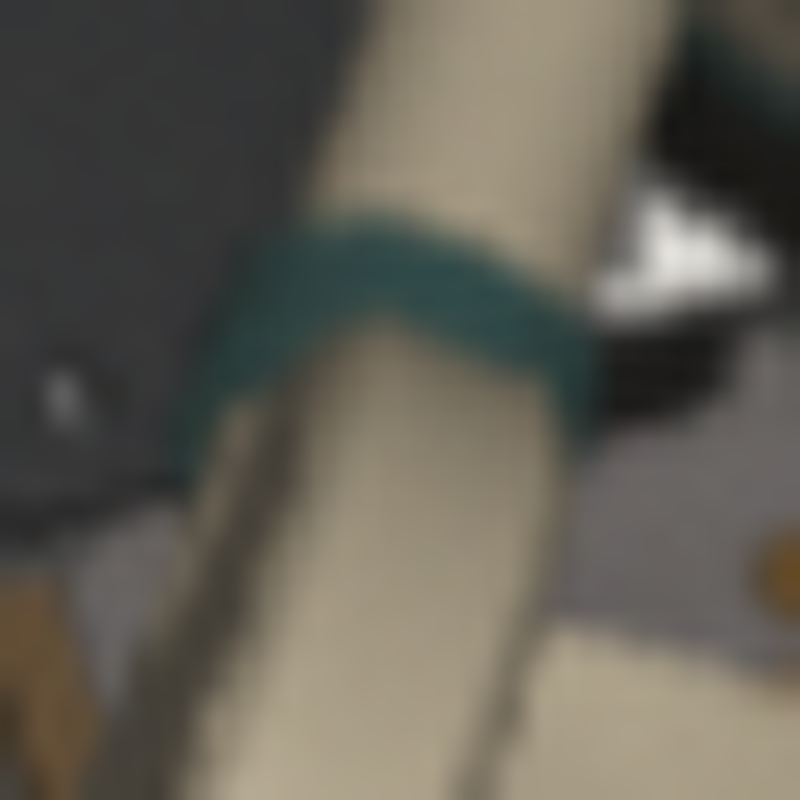

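```bash
cat >> h.py <<'E'
def enh(f,u,v,h,z,lo,hi,out):
    c=np.load(f); g=c["pixels"].astype(float)[v-h:v+h,u-h:u+h]
    g=np.clip((g-lo)/(hi-lo)*255,0,255).astype(np.uint8)
    cv2.imwrite(out,cv2.resize(g,None,fx=z,fy=z,interpolation=cv2.INTER_CUBIC)[:,:,::-1])
E
python3 -c "
from h import *
enh('scene6.npz',195,222,12,33,60,125,'pics/e6.png')
enh('scene5.npz',195,218,16,33,60,125,'pics/e5.png')"
```

```text
(no output)
```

View pics/e6.png

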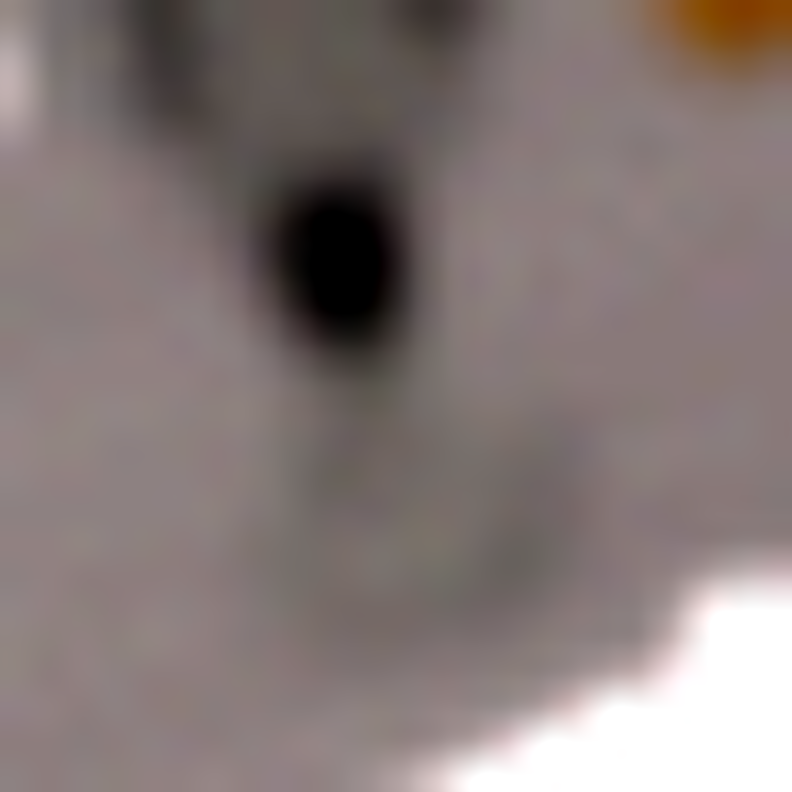

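```bash
python3 -c "
from h import *
S=dict(np.load('scene6.npz'))
m=plane(S,194.53,223.53,.047); print(m)
for z in(.0647,.0897): print(z,proj(S,[m[0],m[1],z]), 'dpx/dx,dy per mm',(proj(S,[m[0]+.001,m[1],z])-proj(S,[m[0],m[1],z])).round(3),(proj(S,[m[0],m[1]+.001,z])-proj(S,[m[0],m[1],z])).round(3))
print('sleeve bottom seen at plane',plane(S,193.26,220.1,.0647))
# dark sleeve centroid
for tag,u,v in(('6',193,218),('4',338,165)):
  g=np.load(f'scene{tag}.npz')['pixels'].astype(int).sum(2)
  np.set_printoptions(linewidth=200)
  if tag=='6': print(g[212:226,186:204])
"
```

```text
[ 0.56246735 -0.18723444  0.047     ]
0.0647 [193.50736891 218.97458275] dpx/dx,dy per mm [0.035 0.35 ] [ 0.439 -0.063]
0.0897 [192.02271622 212.34553744] dpx/dx,dy per mm [0.035 0.353] [ 0.447 -0.064]
sleeve bottom seen at plane [ 0.56553478 -0.18803987  0.0647    ]
[[254 233 227 241 247 250 247 246 247 247 248 261 273 277 278 277 276 270]
 [260 242 232 238 247 247 247 244 246 248 254 264 273 278 278 279 279 280]
 [270 258 249 244 245 241 238 235 236 249 259 270 277 277 279 279 276 279]
 [277 271 261 250 243 228 215 209 218 244 267 275 279 279 281 282 280 281]
 [280 274 270 258 241 211 184 176 197 240 268 278 280 280 280 279 283 279]
 [279 277 274 265 244 203 166 157 183 234 270 280 282 280 282 280 279 280]
 [280 279 278 274 254 214 169 154 182 233 269 278 281 277 280 281 279 277]
 [280 280 282 279 265 234 194 175 195 239 270 278 279 278 280 278 277 277]
 [283 283 281 282 276 255 228 210 220 250 271 277 276 277 277 277 277 277]
 [283 283 283 280 279 270 253 241 242 259 271 276 276 275 277 277 277 277]
 [285 284 282 281 281 272 263 253 252 262 268 272 272 270 271 274 275 277]
 [282 282 281 280 279 271 262 255 257 260 265 268 266 265 268 276 279 280]
 [282 282 282 280 278 271 259 255 260 262 265 265 262 261 267 274 278 277]
 [282 282 282 281 276 271 262 261 261 264 266 265 260 261 265 274 275 274]]
```

The sleeve end is at about (193.2,219) px, against (193.5,219) expected for the bush axis. A small +y correction is needed, then a gentle feel downward.

>>> {"name": "play_rows", "arguments": {
  "plan": [0.01, -0.025, 0, 0, 0, 0, 0, 0, 0, 0.05, 0, 0, 0, 0, 0, 0, 0.05, 0, 0, 0, 0, 0, 0, 0.05, 0, 0, 0, 0, 0, 0, 0, 0, 0, 0, 0]
}}

```text
t: 9.3
position: [0.5646, -0.1849, 0.1071]
ee_rot: [-3.124, -0.331, 0.001]
wrist_force: [0.4, 0.3, -2.7]
grip_width: 0.0178
```

```bash
python3 -c "
from h import *
st()"
```

```text
t 9.3 p [ 0.5646 -0.1849  0.1071] F [ 0.43  0.26 -2.71] M [ 0.04 -0.05  0.01] w 0.0178 xaxis yaw 12.1 yaxis yaw -77.9 z [-7.e-04  2.e-04 -1.e+00] q6 0.926
```

>>> {"name": "play_rows", "arguments": {
  "plan": [0, 0, 0.04, 0, 0, 0, 0, 0, 0, 0.04, 0, 0, 0, 0, 0, 0, 0.04, 0, 0, 0, 0, 0, 0, 0, 0, 0, 0, 0]
}}

```text
t: 9.8
position: [0.5647, -0.1849, 0.1012]
ee_rot: [-3.124, -0.331, 0.001]
wrist_force: [0.8, 0.1, -1.7]
grip_width: 0.018
```

```bash
python3 -c "
from h import *
st()
snap('7',dict(scene=(195,218)),16,25);enh('scene7.npz',195,218,14,28,60,125,'pics/e7.png')"
```

```text
t 9.8 p [ 0.5647 -0.1849  0.1012] F [ 0.8   0.09 -1.69] M [ 0.01 -0.03 -0.02] w 0.018 xaxis yaw 12.1 yaxis yaw -77.9 z [-4.e-04  1.e-04 -1.e+00] q6 0.926
```

View pics/e7.png

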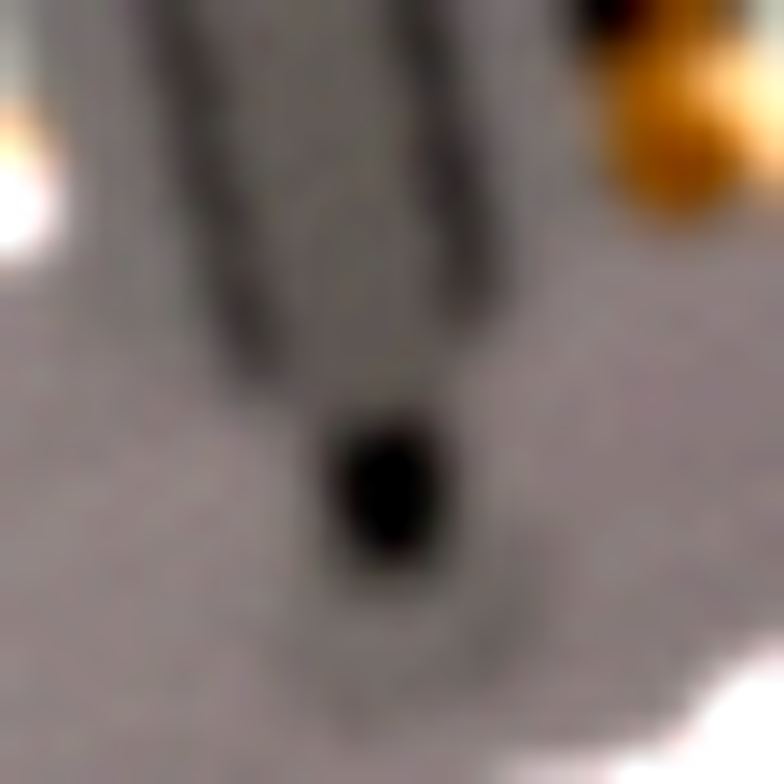

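The sleeve at (390,490) lines up with the bush ring, expected centre (394,561). Continuing down.

>>> {"name": "play_rows", "arguments": {
  "plan": [0, 0, 0.03, 0, 0, 0, 0, 0, 0, 0.03, 0, 0, 0, 0, 0, 0, 0.03, 0, 0, 0, 0, 0, 0, 0, 0, 0, 0, 0]
}}

```text
t: 10.35
position: [0.5647, -0.1849, 0.0968]
ee_rot: [-3.124, -0.331, 0.001]
wrist_force: [-0.1, 0.1, -2.1]
grip_width: 0.0177
```

```bash
python3 -c "
from h import *
st()"
```

```text
t 10.35 p [ 0.5647 -0.1849  0.0968] F [-0.13  0.08 -2.09] M [-0.02  0.03 -0.04] w 0.0177 xaxis yaw 12.1 yaxis yaw -77.9 z [-3.e-04  1.e-04 -1.e+00] q6 0.926
```

The sleeve is in the bush with no side force. Now feeling for the sheet.

>>> {"name": "play_rows", "arguments": {
  "plan": [0, 0, 0.03, 0, 0, 0, 0, 0, 0, 0.03, 0, 0, 0, 0, 0, 0, 0, 0, 0, 0, 0]
}}

```text
t: 10.72
position: [0.5647, -0.1849, 0.0938]
ee_rot: [-3.124, -0.331, 0.0]
wrist_force: [0.1, 0.2, -2.6]
grip_width: 0.0178
```

>>> {"name": "play_rows", "arguments": {
  "plan": [0, 0, 0.02, 0, 0, 0, 0, 0, 0, 0, 0, 0, 0, 0]
}}

```text
t: 10.98
position: [0.5649, -0.185, 0.0929]
ee_rot: [3.124, 0.331, -0.0]
wrist_force: [-0.4, 0.1, -1.5]
grip_width: 0.0178
```

>>> {"name": "play_rows", "arguments": {
  "plan": [0, 0, 0.02, 0, 0, 0, 0, 0, 0, 0, 0, 0, 0, 0]
}}

```text
t: 11.22
position: [0.5648, -0.185, 0.0919]
ee_rot: [-3.124, -0.331, 0.0]
wrist_force: [0.1, -0.8, -2.3]
grip_width: 0.0177
```

>>> {"name": "play_rows", "arguments": {
  "plan": [0, 0, 0.02, 0, 0, 0, 0, 0, 0, 0, 0, 0, 0, 0]
}}

```text
t: 11.48
position: [0.5648, -0.185, 0.0909]
ee_rot: [3.124, 0.331, -0.0]
wrist_force: [-0.6, 0.3, -2.0]
grip_width: 0.0177
```

>>> {"name": "play_rows", "arguments": {
  "plan": [0, 0, 0.02, 0, 0, 0, 0, 0, 0, 0, 0, 0, 0, 0]
}}

```text
t: 11.72
position: [0.5648, -0.185, 0.0899]
ee_rot: [3.124, 0.331, -0.0]
wrist_force: [-0.0, 0.1, -2.0]
grip_width: 0.0175
```

>>> {"name": "play_rows", "arguments": {
  "plan": [0, 0, 0.02, 0, 0, 0, 0, 0, 0, 0, 0, 0, 0, 0]
}}

```text
t: 11.98
position: [0.5648, -0.185, 0.0889]
ee_rot: [3.124, 0.331, -0.0]
wrist_force: [0.3, -0.9, -1.5]
grip_width: 0.0175
```

>>> {"name": "play_rows", "arguments": {
  "plan": [0, 0, 0.02, 0, 0, 0, 0, 0, 0, 0, 0, 0, 0, 0]
}}

```text
t: 12.22
position: [0.5648, -0.1849, 0.0879]
ee_rot: [-3.124, -0.331, 0.0]
wrist_force: [0.1, -0.4, -2.1]
grip_width: 0.0175
```

>>> {"name": "play_rows", "arguments": {
  "plan": [0, 0, 0.02, 0, 0, 0, 0, 0, 0, 0, 0, 0, 0, 0]
}}

```text
t: 12.48
position: [0.5648, -0.185, 0.0869]
ee_rot: [-3.124, -0.331, 0.0]
wrist_force: [-0.6, 0.1, -1.9]
grip_width: 0.018
```

>>> {"name": "play_rows", "arguments": {
  "plan": [0, 0, 0.02, 0, 0, 0, 0, 0, 0, 0, 0, 0, 0, 0]
}}

```text
t: 12.72
position: [0.5648, -0.185, 0.0858]
ee_rot: [-3.124, -0.331, 0.0]
wrist_force: [0.0, -0.1, -1.6]
grip_width: 0.018
```

>>> {"name": "play_rows", "arguments": {
  "plan": [0, 0, 0.02, 0, 0, 0, 0, 0, 0, 0, 0, 0, 0, 0]
}}

```text
t: 12.98
position: [0.5649, -0.185, 0.085]
ee_rot: [3.124, 0.331, 0.0]
wrist_force: [0.7, -0.7, -1.6]
grip_width: 0.0178
```

>>> {"name": "play_rows", "arguments": {
  "plan": [0, 0, 0.02, 0, 0, 0, 0, 0, 0, 0, 0, 0, 0, 0]
}}

```text
t: 13.22
position: [0.565, -0.185, 0.0843]
ee_rot: [3.124, 0.331, 0.001]
wrist_force: [-0.5, 1.1, 2.4]
grip_width: 0.0178
```

Contact: net +4 N at z ≈ 0.0845. Pressing in small steps.

>>> {"name": "play_rows", "arguments": {
  "plan": [0, 0, 0.02, 0, 0, 0, 0, 0, 0, 0, 0, 0, 0, 0]
}}

```text
t: 13.48
position: [0.5651, -0.1851, 0.0838]
ee_rot: [3.124, 0.331, 0.001]
wrist_force: [-2.3, 0.6, 5.2]
grip_width: 0.0177
```

>>> {"name": "play_rows", "arguments": {
  "plan": [0, 0, 0.02, 0, 0, 0, 0, 0, 0, 0, 0, 0, 0, 0]
}}

```text
t: 13.72
position: [0.5651, -0.1851, 0.0832]
ee_rot: [3.123, 0.331, 0.002]
wrist_force: [-1.9, 0.6, 6.0]
grip_width: 0.0178
```

>>> {"name": "play_rows", "arguments": {
  "plan": [0, 0, 0.02, 0, 0, 0, 0, 0, 0, 0, 0, 0, 0, 0]
}}

```text
t: 13.98
position: [0.5652, -0.1851, 0.0825]
ee_rot: [3.123, 0.331, 0.002]
wrist_force: [-2.3, 0.3, 9.8]
grip_width: 0.0176
```

>>> {"name": "play_rows", "arguments": {
  "plan": [0, 0, 0.02, 0, 0, 0, 0, 0, 0, 0, 0, 0, 0, 0]
}}

```text
t: 14.22
position: [0.5652, -0.1851, 0.0817]
ee_rot: [3.123, 0.331, 0.002]
wrist_force: [-1.8, 0.2, 9.9]
grip_width: 0.0175
```

>>> {"name": "play_rows", "arguments": {
  "plan": [0, 0, 0.014, 0, 0, 0, 0, 0, 0, 0, 0, 0, 0, 0]
}}

```text
t: 14.48
position: [0.5652, -0.1851, 0.081]
ee_rot: [3.123, 0.331, 0.002]
wrist_force: [-1.3, 0.4, 10.1]
grip_width: 0.0181
```

>>> {"name": "play_rows", "arguments": {
  "plan": [0, 0, 0.012, 0, 0, 0, 0, 0, 0, 0, 0, 0, 0, 0]
}}

```text
t: 14.72
position: [0.5652, -0.1851, 0.0803]
ee_rot: [3.123, 0.331, 0.002]
wrist_force: [-2.5, 0.9, 8.3]
grip_width: 0.0177
```

>>> {"name": "play_rows", "arguments": {
  "plan": [0, 0, 0.012, 0, 0, 0, 0, 0, 0, 0, 0, 0, 0, 0]
}}

```text
t: 14.98
position: [0.5652, -0.1851, 0.0794]
ee_rot: [3.123, 0.331, 0.002]
wrist_force: [-1.9, 0.9, 6.4]
grip_width: 0.0175
```

>>> {"name": "play_rows", "arguments": {
  "plan": [0, 0, 0.012, 0, 0, 0, 0, 0, 0, 0, 0, 0, 0, 0]
}}

```text
t: 15.22
position: [0.5651, -0.1851, 0.0783]
ee_rot: [3.124, 0.331, 0.001]
wrist_force: [-0.7, 1.0, 4.9]
grip_width: 0.0181
```

```bash
python3 -c "
from h import *
for i in range(3): st()
snap('8',dict(scene=(195,218)),16,25);enh('scene8.npz',195,214,14,28,50,125,'pics/e8.png');st()"
```

```text
t 15.22 p [ 0.5651 -0.1851  0.0783] F [-0.7   1.    4.93] M [0.12 0.27 0.  ] w 0.0181 xaxis yaw 12.1 yaxis yaw -77.9 z [ 9.e-04 -5.e-04 -1.e+00] q6 0.926
t 15.22 p [ 0.5651 -0.1851  0.0783] F [-0.7   1.    4.93] M [0.12 0.27 0.  ] w 0.0181 xaxis yaw 12.1 yaxis yaw -77.9 z [ 9.e-04 -5.e-04 -1.e+00] q6 0.926
t 15.22 p [ 0.5651 -0.1851  0.0783] F [-0.7   1.    4.93] M [0.12 0.27 0.  ] w 0.0181 xaxis yaw 12.1 yaxis yaw -77.9 z [ 9.e-04 -5.e-04 -1.e+00] q6 0.926
t 15.28 p [ 0.5651 -0.1851  0.0783] F [-0.76  1.26  5.06] M [0.15 0.2  0.01] w 0.0181 xaxis yaw 12.1 yaxis yaw -77.9 z [ 1.e-03 -5.e-04 -1.e+00] q6 0.926
```

View pics/e8.png

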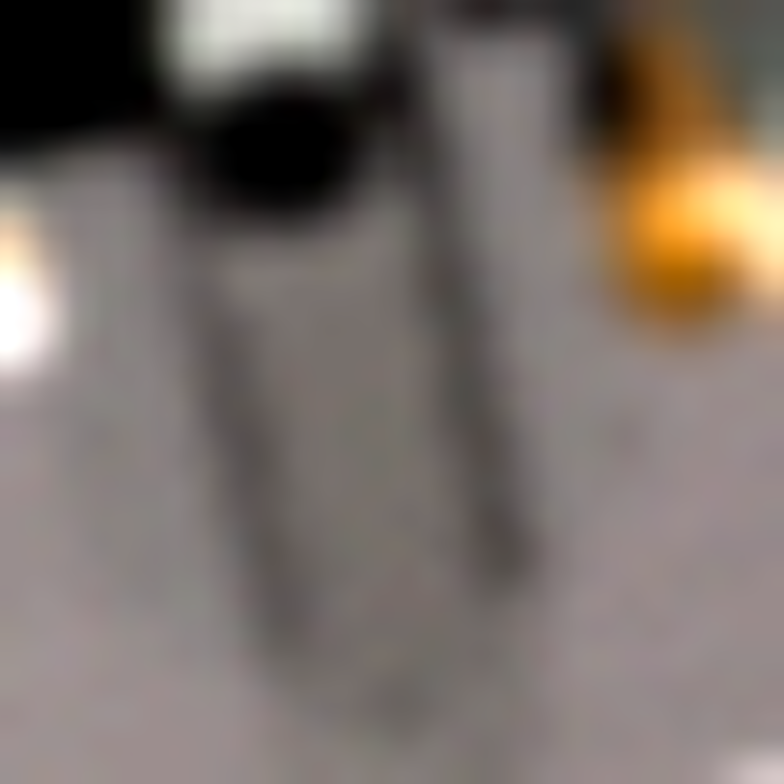

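>>> {"name": "play_rows", "arguments": {
  "plan": [0, 0, 0.007, 0, 0, 0, 0, 0, 0, 0, 0, 0, 0, 0]
}}

```text
t: 15.52
position: [0.565, -0.185, 0.0771]
ee_rot: [3.124, 0.331, 0.001]
wrist_force: [-0.5, 0.6, 3.1]
grip_width: 0.018
```

The push peaked at about 12 N and fell to about 5 N, with roughly 6–6.8 mm of travel, so it has snapped. Withdrawing straight up.

>>> {"name": "play_rows", "arguments": {
  "plan": [0, 0, -0.1, 0, 0, 0, 0, 0, 0, -0.1, 0, 0, 0, 0, 0, 0, -0.15, 0, 0, 0, 0, 0, 0, -0.2, 0, 0, 0, 0, 0, 0, -0.3, 0, 0, 0, 0, 0, 0, -0.4, 0, 0, 0, 0, 0, 0, -0.4, 0, 0, 0, 0, 0, 0, -0.3, 0, 0, 0, 0, 0, 0, 0, 0, 0, 0, 0]
}}

```text
t: 16.65
position: [0.5657, -0.1854, 0.1763]
ee_rot: [3.122, 0.331, 0.004]
wrist_force: [0.5, -0.1, -1.8]
grip_width: 0.0181
```

```bash
python3 -c "
from h import *
go([.4955,.170,.171])
snap('9',dict(scene=(190,200)),30,9)"
```

```text
t 16.65 p [ 0.5657 -0.1854  0.1763] F [ 0.52 -0.13 -1.8 ] M [ 0.02  0.02 -0.02] w 0.0181 xaxis yaw 12.1 yaxis yaw -77.9 z [ 0.003  -0.0015 -1.    ] q6 0.926
tool shift in units [ 0.116 -7.244  0.091]
```

View pics/scene9.png

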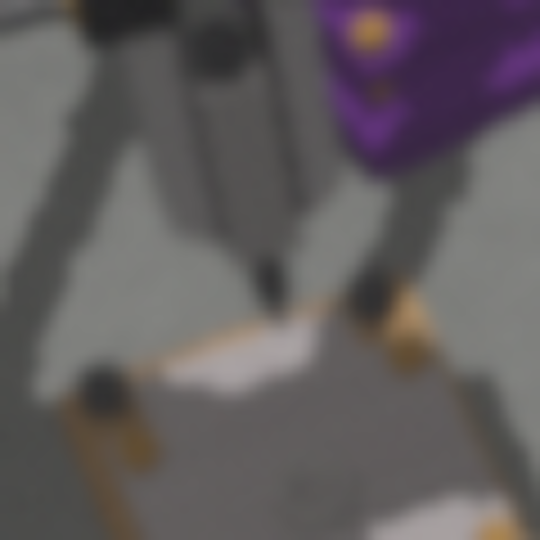

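The punch is still square in the grip. Returning over the block.

>>> {"name": "play_rows", "arguments": {
  "plan": [0, -0.3, 0, 0, 0, 0, 0, 0, -0.7, 0, 0, 0, 0, 0, 0.02, -0.8, 0, 0, 0, 0, 0, 0.02, -0.8, 0, 0, 0, 0, 0, 0.02, -0.8, 0, 0, 0, 0, 0, 0.02, -0.8, 0, 0, 0, 0, 0, 0.02, -0.8, 0, 0, 0, 0, 0, 0.01, -0.8, 0, 0, 0, 0, 0, 0, -0.8, 0, 0, 0, 0, 0, 0, -0.4, 0, 0, 0, 0, 0, 0, -0.23, 0, 0, 0, 0, 0, 0, 0, 0, 0, 0, 0, 0, 0, 0, 0, 0, 0, 0, 0]
}}

```text
t: 18.32
position: [0.4945, 0.169, 0.1744]
ee_rot: [3.124, 0.33, -0.001]
wrist_force: [-0.7, 0.4, -0.6]
grip_width: 0.0179
```

```bash
python3 -c "
from h import *
go([.4957,.170,.118])
"
```

```text
t 18.32 p [0.4945 0.169  0.1744] F [-0.71  0.39 -0.63] M [ 0.    0.01 -0.03] w 0.0179 xaxis yaw 12.07 yaxis yaw -77.93 z [-3.e-04 -7.e-04 -1.e+00] q6 1.557
tool shift in units [ 0.029 -0.015  1.127]
```

>>> {"name": "play_rows", "arguments": {
  "plan": [0.025, -0.02, 0.3, 0, 0, 0, 0, 0, 0, 0.4, 0, 0, 0, 0, 0, 0, 0.3, 0, 0, 0, 0, 0, 0, 0.2, 0, 0, 0, 0, 0, 0, 0, 0, 0, 0, 0, 0, 0, 0, 0, 0, 0, 0]
}}

```text
t: 19.08
position: [0.496, 0.1709, 0.115]
ee_rot: [-3.124, -0.331, -0.002]
wrist_force: [-0.4, 0.4, -1.7]
grip_width: 0.0178
```

```bash
python3 -c "
from h import *
go([.4957,.170,.071])
snap('10',dict(scene=(338,178)),16,25);enh('scene10.npz',338,182,20,20,10,170,'pics/e10.png')"
```

```text
t 19.07 p [0.496  0.1709 0.115 ] F [-0.43  0.42 -1.69] M [0.01 0.04 0.03] w 0.0178 xaxis yaw 12.09 yaxis yaw -77.91 z [ 1.e-03  1.e-04 -1.e+00] q6 1.559
tool shift in units [-0.011  0.017  0.88 ]
```

View pics/e10.png

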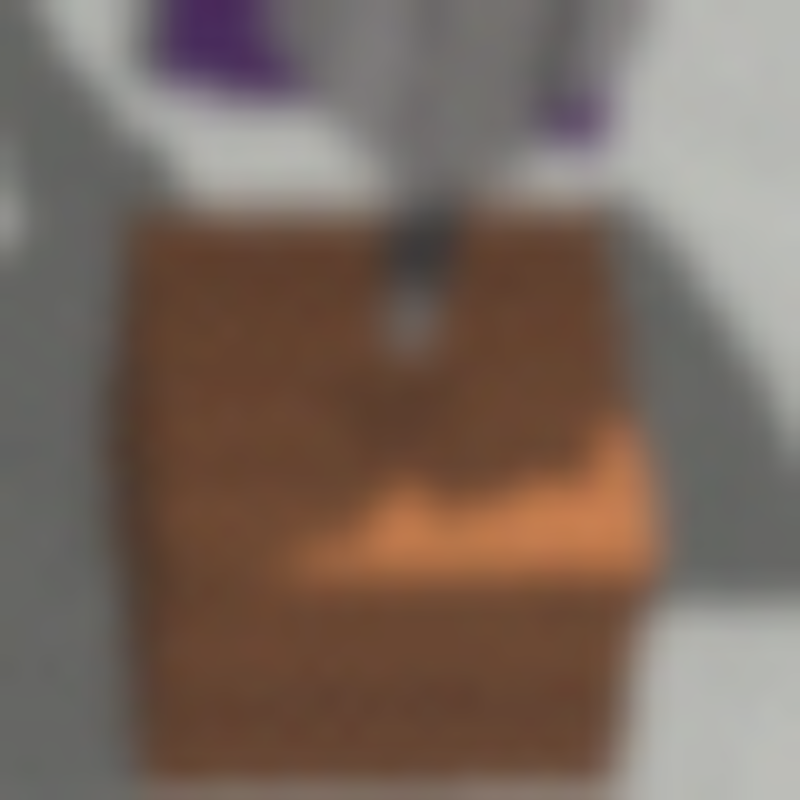

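The tip at (408,358) is over the hole near (395,415), slightly to +y. Nudging it and descending, with a pause before the shoulder seats.

>>> {"name": "play_rows", "arguments": {
  "plan": [-0.01, 0.02, 0, 0, 0, 0, 0, 0, 0, 0.1, 0, 0, 0, 0, 0, 0, 0.1, 0, 0, 0, 0, 0, 0, 0.1, 0, 0, 0, 0, 0, 0, 0, 0, 0, 0, 0]
}}

```text
t: 19.75
position: [0.4947, 0.1697, 0.0989]
ee_rot: [3.124, 0.331, -0.002]
wrist_force: [0.0, -0.5, -1.8]
grip_width: 0.0175
```

>>> {"name": "play_rows", "arguments": {
  "plan": [0, 0, 0.1, 0, 0, 0, 0, 0, 0, 0.1, 0, 0, 0, 0, 0, 0, 0, 0, 0, 0, 0]
}}

```text
t: 20.12
position: [0.4948, 0.1697, 0.089]
ee_rot: [3.124, 0.331, -0.002]
wrist_force: [0.3, -0.9, -1.6]
grip_width: 0.0177
```

>>> {"name": "play_rows", "arguments": {
  "plan": [0, 0, 0.1, 0, 0, 0, 0, 0, 0, 0.1, 0, 0, 0, 0, 0, 0, 0.1, 0, 0, 0, 0, 0, 0, 0, 0, 0, 0, 0]
}}

```text
t: 20.62
position: [0.4948, 0.1697, 0.074]
ee_rot: [3.124, 0.331, -0.002]
wrist_force: [0.2, -0.5, -1.0]
grip_width: 0.0179
```

>>> {"name": "play_rows", "arguments": {
  "plan": [0, 0, 0.02, 0, 0, 0, 0, 0, 0, 0.02, 0, 0, 0, 0, 0, 0, 0, 0, 0, 0, 0]
}}

```text
t: 21.0
position: [0.4952, 0.1698, 0.0726]
ee_rot: [3.124, 0.331, -0.0]
wrist_force: [-0.2, 0.6, -1.7]
grip_width: 0.0174
```

>>> {"name": "play_rows", "arguments": {
  "plan": [0, 0, 0.014, 0, 0, 0, 0, 0, 0, 0, 0, 0, 0, 0]
}}

```text
t: 21.25
position: [0.4952, 0.1698, 0.0719]
ee_rot: [3.124, 0.331, 0.0]
wrist_force: [0.1, 0.4, -1.9]
grip_width: 0.0179
```

>>> {"name": "play_rows", "arguments": {
  "plan": [0, 0, 0.014, 0, 0, 0, 0, 0, 0, 0, 0, 0, 0, 0]
}}

```text
t: 21.5
position: [0.4952, 0.1698, 0.0711]
ee_rot: [3.124, 0.331, -0.0]
wrist_force: [-0.2, -0.7, -1.7]
grip_width: 0.0179
```

>>> {"name": "play_rows", "arguments": {
  "plan": [0, 0, 0.014, 0, 0, 0, 0, 0, 0, 0, 0, 0, 0, 0]
}}

```text
t: 21.75
position: [0.4953, 0.1698, 0.0709]
ee_rot: [3.124, 0.331, 0.001]
wrist_force: [-1.6, -0.8, 3.4]
grip_width: 0.018
```

Seated at z = 0.0709, the pick height, so there was no slip in the grip. Opening and looking.

>>> {"name": "play_rows", "arguments": {
  "plan": [0, 0, 0, 0, 0, 0, 0.26, 0, 0, 0, 0, 0, 0, 0.5, 0, 0, 0, 0, 0, 0, 1, 0, 0, 0, 0, 0, 0, 1, 0, 0, 0, 0, 0, 0, 1, 0, 0, 0, 0, 0, 0, 1, 0, 0, 0, 0, 0, 0, 1, 0, 0, 0, 0, 0, 0, 1]
}}

```text
t: 22.75
position: [0.4952, 0.1698, 0.0705]
ee_rot: [3.124, 0.331, 0.0]
wrist_force: [0.6, 1.1, -0.5]
grip_width: 0.0906
```

```bash
python3 -c "
from h import *
st()
snap('11',dict(scene=(338,175)),30,9)"
```

```text
t 22.75 p [0.4952 0.1698 0.0705] F [ 0.58  1.11 -0.49] M [-0.01 -0.01 -0.02] w 0.0906 xaxis yaw 12.1 yaxis yaw -77.9 z [ 1.e-04 -1.e-04 -1.e+00] q6 1.557
```

View pics/scene11.png

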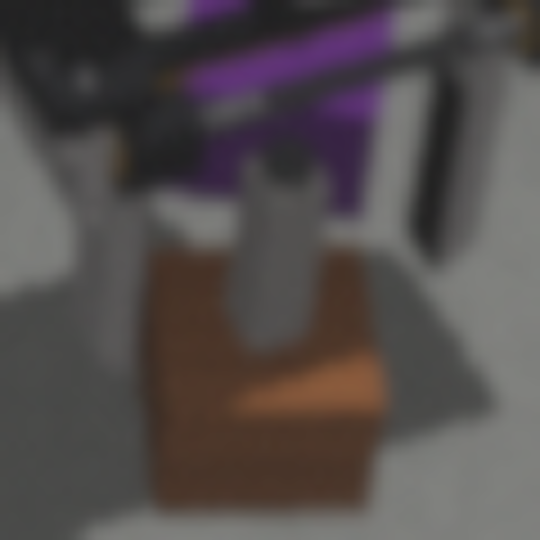

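The punch stands upright at crop (275,250), as it was at the start. Raising the arm clear and moving aside so I can check in both views.

>>> {"name": "play_rows", "arguments": {
  "plan": [0, 0, -0.2, 0, 0, 0, 1, 0, 0, -0.5, 0, 0, 0, 1, 0, 0, -0.6, 0, 0, 0, 1, 0, 0, -0.6, 0, 0, 0, 1, 0, 0, -0.6, 0, 0, 0, 1, 0, 0, -0.4, 0, 0, 0, 1, 0, 0.6, 0, 0, 0, 0, 1, 0, 0.8, 0, 0, 0, 0, 1, 0, 0.8, 0, 0, 0, 0, 1, 0, 0.8, 0, 0, 0, 0, 1, 0, 0.8, 0, 0, 0, 0, 1, 0, 0.8, 0, 0, 0, 0, 1, 0, 0.8, 0, 0, 0, 0, 1, 0, 0, 0, 0, 0, 0, 1, 0, 0, 0, 0, 0, 0, 1]
}}

```text
t: 24.68
position: [0.5515, -0.0937, 0.2158]
ee_rot: [-3.123, -0.33, 0.0]
wrist_force: [-1.2, 0.2, 0.1]
grip_width: 0.0943
```

```bash
python3 -c "
from h import *
st()
snap('12',dict(scene=(338,178),top=(229,246)),25,12)
a=cv2.imread('pics/scene12.png');b=cv2.imread('pics/top12.png');cv2.imwrite('pics/f.png',cv2.resize(np.hstack([a,b]),(800,400)))
c=np.load('scene12.npz')['pixels'];cv2.imwrite('pics/full12.png',c[:,:,::-1])"
```

```text
t 24.68 p [ 0.5515 -0.0937  0.2158] F [-1.23  0.25  0.12] M [ 0.02  0.04 -0.03] w 0.0943 xaxis yaw 12.08 yaxis yaw -77.92 z [-1.e-04  7.e-04 -1.e+00] q6 1.067
```

View pics/f.png

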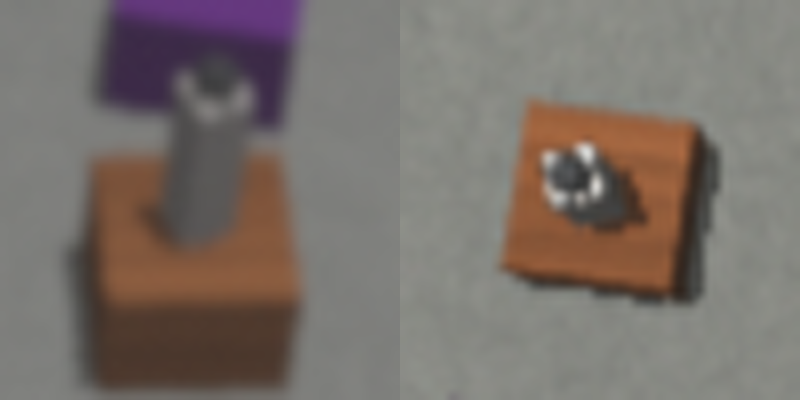

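View pics/full12.png

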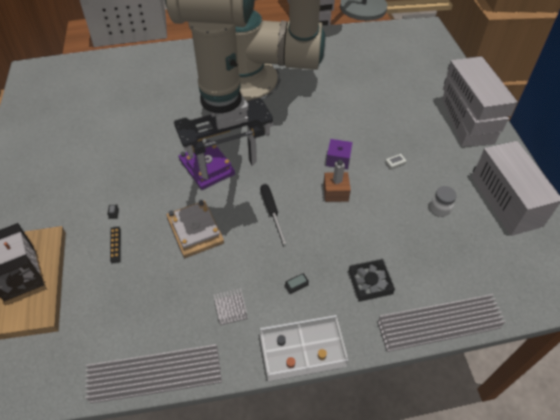

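The punch stands upright in the brown block at (338,180), with its shoulder on the top. The bystanders look unmoved and the arm is clear. Handing in.

```bash
python3 -c "
from rig import ctrl
print(ctrl.finish_job())"
```

```text
the job is handed in; nothing more can be done
None
```

I drew the punch from its brown block, snapped it once in the pine jig's guide bush, stood it back in the block and handed the job in at about 25 s; no verdict was reported.

- **Press:** The nose and sleeve went into the bush without noticeable side force. The sheet was met with the TCP at about z = 0.0845. The push rose to about 12 N and then fell to about 5 N. I stopped at roughly 6 to 6.8 mm of nose travel, estimated from arm position and force because the nose itself could not be seen. That is past the 4.5 mm snap and short of the 7.8 mm limit. The last small step moved the nose further than I commanded (about 1.2 mm for 0.35 mm).
- **Grip:** The gripper's fixed force should be about 30 N, below the advised 40 N. The punch seated again at the same TCP height as at the pick (0.071), so I saw no lasting slip.
- **Last checks:** In both camera views the punch stands upright with its shoulder on the block's top. In the scene view the bystanders look unmoved. The gripper is open and clear of everything.
- **Disagreement:** The two cameras differed by 3 to 5 mm in y. I used their mean, which fitted the position the jaws measured at the grasp.

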